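# Brake the press carriage, cap the book, release the brake

### The job

Push the carriage's brake lever fully down so that the carriage is locked, then lay the long wooden pressing board flat and square on top of the book that lies on the carriage, edges flush all round. When the board lies there by itself, flick the brake lever fully up again so that the carriage is free for the press. Leave the carriage standing where it is, the book square on its bed and the short offcut of board where it lies.

Things in the scene. Friction and masses are not known exactly. Their poses are not given: they have to be found in the camera images.
- brake (a joint): brake lever on the robot's side of the carriage. 0 = up at its stop (released, arm rising 45 degrees towards the robot); 0.69 rad = down at its stop, a rubber pad on a brake rail (locked, arm 5 degrees above level). It stays where left; moving it takes 4 to 10 N at the bar; pressed with 12 to 20 N on to the stop it grips and stays at 0.67 to 0.70. Locked above 0.66, released below 0.10
- brake_bar (a point): centre of the lever's cross bar: a round black bar, 16 mm diameter, 110 mm long along this point's y, at the end of an arm 100 mm long (steel flat, 18 mm wide, at the bar's middle). Free space under the bar: with the lever up its centre is 119 mm above the table, locked 57 mm; nothing but bare table beneath it. The point turns with the lever
- brake_hinge (a point): point on the lever's hinge axis (parallel to the bar), 48 mm above the table and 62 mm from the middle of the carriage towards the robot. The bar moves on an arc of 100 mm about it. The point turns with the lever
- bed (a point): middle of the upper face of the wooden bed (82 x 170 mm) on the steel carriage (120 x 190 mm), 64 mm above the table. x points away from the lever, square to the track; y along the track, in which direction the carriage rolls freely (about 1 N) when released; z up. The track is 360 mm long and fixed to the table; the hinge lies 62 mm from here along -x
- book_mid (a point): centre of the grey cloth-bound book on the carriage's bed: 64 mm (its x) by 150 mm (its y), 24 mm thick, loose, about 0.2 kg; its top is 12 mm above this point, 88 mm above the table
- board_mid (a point): centre of the long pressing board: loose plain pale wood, 64 mm (its x) by 150 mm (its y), 20 mm thick, about 0.15 kg, lying flat on the table to the robot's right
- offcut: short offcut of the same pale wood, 64 x 85 x 20 mm, to be left where it lies; origin at the centre of its underside
Mind the look-alikes: they are no part of the job. What is shaped like the part that bears board_mid but blue or purple is not meant.

How it is judged (in metres and radians):
On the way, in this order (a step that is already met when the one before it is completed fails the run):
1. the brake lever is pushed down and the carriage locked, before the board is on the book (value of joint brake above 0.66 rad and horizontal distance between board_mid and book_mid above 0.1 m), for 0.2 s.
2. the board lies flat on the book, let go, with the brake still down (value of joint brake above 0.65 rad and horizontal distance between board_mid and book_mid below 0.008 m and z of board_mid in the frame of book_mid below 0.0245 m and contact force between the fingers and board below 0.05 N), for 0.2 s.
3. the brake lever is up again (value of joint brake below 0.1 rad), for 0.1 s.
At the end, for the whole second after the job is handed in: the brake lever is up (below 0.10 rad); the long board lies flat on the book, centred within 8 mm and square within 5 degrees (0.09 rad), at rest; the book lies flat on the bed within 12 mm of its middle and square within 0.10 rad; the carriage stands within 30 mm of where it was at the start (value of joint brake below 0.1 rad and horizontal distance between board_mid and book_mid below 0.008 m and z of board_mid in the frame of book_mid between 0.019 and 0.0245 m and angle between the y axis of board_mid and the y axis of book_mid, either way round below 0.09 rad and angle between the z axis of board_mid and the z axis of book_mid, either way round below 0.06 rad and horizontal distance between book_mid and bed below 0.012 m and angle between the y axis of book_mid and the y axis of bed, either way round below 0.1 rad and z of book_mid in the frame of bed below 0.016 m and distance of bed from where it was at the start of the episode below 0.03 m and linear speed of board below 0.02 m/s); the robot touches nothing.
It fails at once if the short offcut is pushed or carried more than 40 mm away (distance of offcut from where it was at the start of the episode above 0.04 m).
It also fails if it takes over 72 s, if anything falls off the work surface, if the arm or the gripper's body presses on something with over 40 N, if the wrist force passes 120 N, or if a joint passes its speed limit or range.

### The arm

A 6-joint arm with a two-finger parallel gripper is mounted at the origin on the work surface. World frame = base frame: x ahead of the robot, y to its left, z up, the work surface at z = 0. Lengths are in mm, angles in rad, forces in N, time in s.
With the tool pointing down it reaches from about 300 to 775 mm from the base axis. Payload 14.6 kg.
Tool frame: the origin (TCP) lies at the very end of the fingers, on their centre line; the grasp point (between the pads) lies 19 mm behind it (manip.grip_point_offset is the distance from the TCP to the grasp point, in mm); z points along the fingers, y is the line along which they close (so a half turn about z gives the same grasp; the last joint's range is limited). The gripper opens to 94 mm and grips with 3 to 60 N. Pads are 16 mm wide; open, the fingers measure 119 mm over their backs; the gripper's body (75 mm by 177 mm) begins 78 mm behind the grasp point.
Start: joints at [-1.373, 0.3, 1.521, -0, 1.321, -0.067], TCP at [143.937, -530.821, 205.446] pointing down, gripper open.
Joint ranges: [-3.03, 3.03], [-0.79, 2.21], [0.23, 2.52], [-1.04, 4.18], [0, 3.07], [-2.55, 2.55]. Speed limits (rad/s): [2.22, 2.22, 2.57, 3.14, 3.14, 3.14].

### API

Orientations are given as [roll, pitch, yaw] about the fixed x, y, z axes, in that order (R = Rz(yaw) Ry(pitch) Rx(roll)).
In Python, from cell import telemetry, eyes, manip gives the robot as it stands.
- The arm moves only by the tool play_rows, never from a script. Its arguments are lists of equal length, an entry for each row: "translation": the shift along the world's x, y, z in m, a list of three; "yaw": the turn about the world's z in rad. A call has 1 to 12 rows; each row is the pose to reach, as a shift and turn from the pose commanded when the call began; what a row does not reach only later rows make up. A row lasts 1/8 s, in which the tool goes at most 62.5 mm and 10.7 degrees, less where a joint would pass 70% of its speed; a pose out of reach is approached as far as the arm can. A call with a gripper value outside its range is refused whole. "hand" is the opening, from 0 (shut) to 1 (fully open), set as the call begins (left out, the last holds). The fingers move at their own pace and stop on an object; "force" is the grip in N (left out, the last holds). Time passes only in rows, so rows that repeat a pose let the fingers close. It gives the time, the measured TCP pose, the force, the opening and the grip force at its end, in the units of the state.
- telemetry.read_state(): the state, without advancing time (a new reading comes with each control period).
- eyes.camera(name): name is "side" or "top"; returns a dict with "pixels" (480x640x3 uint8, red, green, blue), "fx", "fy", "cx", "cy" (pixels), "dist_coeffs" ([k1, k2, p1, p2, k3] as OpenCV has them; the pictures are not rectified), "cam_to_world" (4x4, takes a point from camera to world coordinates). Camera axes: x right, y up, looking along -z (the intrinsics and any distortion apply to the point x, -y, -z); pixel columns grow to the right and rows downward; lengths in mm; the calibration is good to about 2 mm. A picture is of the moment at which its call begins. There is no depth.
- manip.sign_off(): hands the job in; it is judged then, once.
The state is a dict: "clock": time; "joints": joint angles; "qd": joint speeds; "effort": joint torques, N m; "eef_pos": TCP position; "eef_rot": TCP orientation; "wrist_force": force on the tool from outside, world axes, zero at the start; "moment": the same for the moment, N m; "finger_gap": finger opening in mm; "finger_force": force on a finger pad.
Only numpy, scipy, OpenCV 4.12 (cv2) and the standard library are available. Lean on these libraries where they do the work, as an engineer would, in place of code of your own. Each camera call takes 0.05 s, during which the arm holds its last target. There are 200 camera calls.

## Working session

There is one attempt and no reset: what is moved stays moved. The work goes in short steps, Python scripts to look and compute and a tool call to move; the robot and the scene stay as the last step left them, time stands still between calls to the robot, and variables do not carry over. Pictures are saved under pics/ and viewed, at most 10 in all, crops included, and the job is handed in when it is done.

Besides the shell and the picture viewer there is one more tool, called as name(argument=value, ...) on one line, values as JSON. play_rows: Moves the arm, as the interface text tells. Its arguments: {"type":"object","properties":{"translation":{"type":"array","items":{"type":"array","items":{"type":"number"}}},"yaw":{"type":"array","items":{"type":"number"}},"hand":{"type":"number"},"force":{"type":"number"}},"required":["translation","yaw"]}

```bash
mkdir -p pics
cat > h.py <<'E'
import numpy as np, cv2
from cell import telemetry, eyes, manip
def snap(n,f=None):
    c=eyes.camera(n)
    if f: cv2.imwrite('pics/'+f,np.ascontiguousarray(c['pixels'][:,:,::-1]))
    return c
def ray(c,uv):
    K=np.array([[c['fx'],0,c['cx']],[0,c['fy'],c['cy']],[0,0,1.]])
    p=cv2.undistortPoints(np.array(uv,float).reshape(-1,1,2),K,np.array(c['dist_coeffs'],float))[:,0]
    M=np.array(c['cam_to_world'])
    d=np.c_[p[:,0],-p[:,1],-np.ones(len(p))]@M[:3,:3].T
    return M[:3,3],d
def onz(c,uv,z):
    o,d=ray(c,uv); return o+d*((z-o[2])/d[:,2])[:,None]
E
python3 - <<'E'
from h import *
for n in('top','side'):
    c=snap(n,n+'0.png'); print(n,np.array(c['cam_to_world']).round(2).tolist())
print(telemetry.read_state())
E
```

```text
top [[-0.02, 1.0, -0.08, 332.37], [-1.0, -0.02, 0.02, -273.93], [0.02, 0.08, 1.0, 1401.09], [0.0, 0.0, 0.0, 1.0]]
side [[-0.72, 0.52, -0.47, -293.86], [-0.7, -0.54, 0.47, 458.32], [-0.01, 0.66, 0.75, 1269.44], [0.0, 0.0, 0.0, 1.0]]
{'clock': 0.1, 'joints': array([-1.37259945e+00,  3.00365118e-01,  1.52149869e+00,  2.18357379e-05,
        1.32069879e+00, -6.65845735e-02]), 'qd': array([ 0.00044882, -0.003017  , -0.00270106,  0.00029436,  0.00011647,
        0.0005111 ]), 'effort': array([ 1.76518624e-03, -5.32644475e+01, -3.53284156e+01,  7.09405169e-02,
        2.34515715e-02, -5.47803313e-05]), 'eef_pos': array([ 143.90036828, -530.60722779,  204.97931963]), 'eef_rot': array([-3.14062627e+00, -8.56398437e-05,  2.64775998e-01]), 'wrist_force': array([ 0.59128408,  0.90250109, -0.48657783]), 'moment': array([-0.03539082,  0.0112631 , -0.02962718]), 'finger_force': 0.0, 'finger_gap': 94.08901620761992}
```

View pics/top0.png

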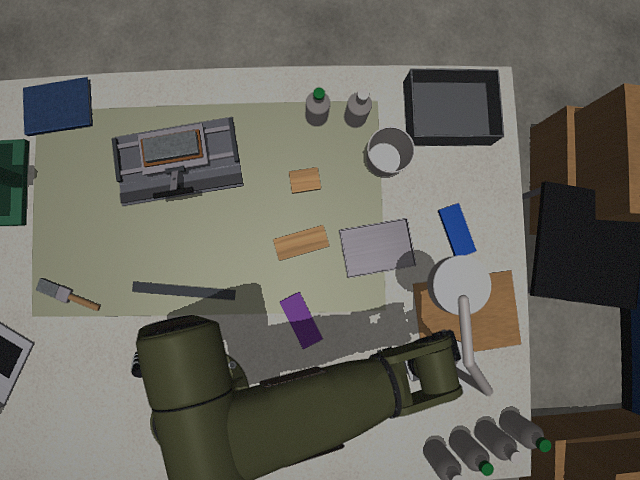

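View pics/side0.png

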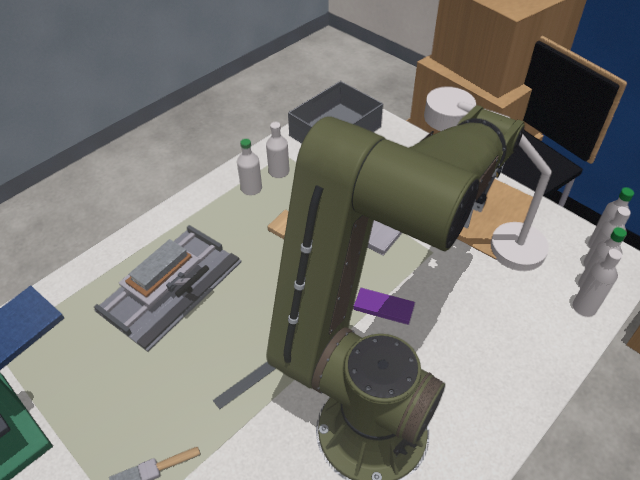

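The top view shows the book at about (171,147), the lever bar near (174,192), the long board at (301,243) and the offcut at (305,180). In the side view the arm hides the board, but the carriage is clear at (160,270).

```bash
cat >> h.py <<'E'
def box(c,roi,lo,hi,z):
    u0,v0,u1,v1=roi
    hsv=cv2.cvtColor(np.ascontiguousarray(c['pixels']),cv2.COLOR_RGB2HSV)
    m=np.zeros(hsv.shape[:2],np.uint8); m[v0:v1,u0:u1]=cv2.inRange(hsv,lo,hi)[v0:v1,u0:u1]
    k=max(cv2.findContours(m,cv2.RETR_EXTERNAL,cv2.CHAIN_APPROX_NONE)[0],key=cv2.contourArea)[:,0]
    w=onz(c,k,z)[:,:2]
    (x,y),(a,b),t=cv2.minAreaRect(w.astype(np.float32))
    if a>b:a,b,t=b,a,t+90  # t= direction of short side
    return np.round([x,y,a,b,(t+90)%180-90],1),m
E
python3 - <<'E'
from h import *
c=snap('top')
print('board',box(c,(260,215,340,270),(5,70,60),(22,255,255),20)[0])
print('offcut',box(c,(280,160,330,200),(5,70,60),(22,255,255),20)[0])
hsv=cv2.cvtColor(c['pixels'],cv2.COLOR_RGB2HSV)
for p in [(171,147),(160,150),(190,143),(145,160),(171,162),(205,135),(301,243)]: print(p,hsv[p[1],p[0]],c['pixels'][p[1],p[0]])
im=c['pixels'][105:215,100:260,::-1]
cv2.imwrite('pics/crop1.png',cv2.resize(im,None,fx=5,fy=5,interpolation=cv2.INTER_CUBIC))
E
```

```text
board [ 418.8 -280.3   63.8  149.5   14.8]
offcut [ 598.8 -295.2   63.9   85.     7.8]
(171, 147) [98 21 97] [89 95 97]
(160, 150) [99 19 93] [86 91 93]
(190, 143) [99 19 94] [87 92 94]
(145, 160) [102  13  97] [92 95 97]
(171, 162) [175  36  42] [42 36 37]
(205, 135) [150  12  44] [44 42 44]
(301, 243) [ 15 117 163] [163 125  88]
```

View pics/crop1.png

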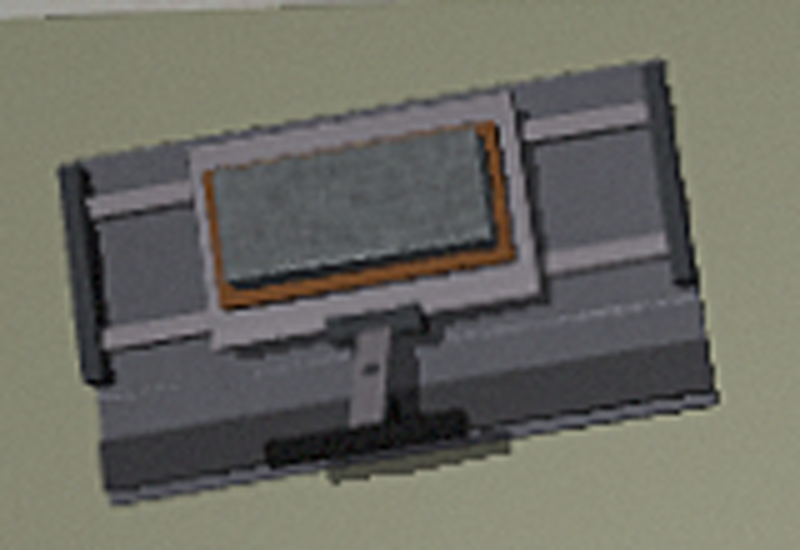

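The crop shows the book at (143–199, 130–162), with the orange bed rim around it. The bar's centre is at about (173.5,193), with ends at (153.5,196) and (193.5,189.5), and the lever points towards the robot.

Run:
```python
from h import *
c=snap('top')
b,m=box(c,(138,126,202,164),(88,14,72),(110,40,130),88); print('book',b)
bed=np.array([(203,170),(498,120),(515,257),(220,308)])/5+[100,105]-.4
w=onz(c,bed,64)[:,:2]; print('bed',w.round(1).tolist(),w.mean(0)); 
d=w[0]-w[1]+w[3]-w[2]; print('bed yaw(y axis)',np.degrees(np.arctan2(d[1],d[0]))-90)
bar=np.array([(265,454),(470,426),(367,440)])/5+[100,105]-.4
w=onz(c,bar,119)[:,:2]; print('bar',w.round(1).tolist())
d=w[0]-w[1]; print(np.linalg.norm(d),np.degrees(np.arctan2(d[1],d[0]))-90)
tr=np.array([(60,168),(660,62),(718,400),(108,500)])/5+[100,105]-.4
w=onz(c,tr,10)[:,:2]; print('track',w.round(1).tolist()); d=w[0]-w[1]+w[3]-w[2]; print(np.degrees(np.arctan2(d[1],d[0]))-90)
```

```text
book [690.4  76.5  62.1 149.4   7.4]
bed [[720.7, 168.7], [743.9, -0.7], [664.3, -10.6], [640.4, 157.5]] [692.31067492  78.71378952]
bed yaw(y axis) 7.963343859177911
bar [[547.2, 114.1], [559.2, 2.9], [553.2, 58.6]]
111.86620964934075 6.187944183025792
track [[741.0, 273.9], [792.9, -85.4], [590.0, -117.9], [541.1, 240.7]]
7.993163451116729
```

play_rows(translation=[[0.03,0.043,0],[0.06,0.086,0],[0.095,0.135,0],[0.13,0.185,0],[0.165,0.235,0],[0.2,0.285,0],[0.235,0.335,0],[0.27,0.385,0],[0.305,0.435,0],[0.34,0.485,0],[0.375,0.535,0],[0.413,0.59,0]], yaw=[0.12,0.24,0.36,0.48,0.6,0.72,0.84,0.96,1.08,1.2,1.32,1.445], hand=0, force=20)

```text
clock: 1.7
eef_pos: [555.3, 57.5, 205.4]
eef_rot: [3.142, 0.0, 1.714]
wrist_force: [0.1, -0.5, 0.1]
finger_gap: 0.5
finger_force: 0.0
```

play_rows(translation=[[0.002,0.001,-0.04],[0.002,0.001,-0.065],[0.002,0.001,-0.075],[0,0.0,-0.08],[-0.004,-0.001,-0.086],[-0.009,-0.001,-0.093],[-0.014,-0.002,-0.1],[-0.018,-0.003,-0.108],[-0.021,-0.003,-0.116],[-0.024,-0.004,-0.124],[-0.026,-0.004,-0.132],[-0.026,-0.004,-0.132]], yaw=[0,0,0,0,0,0,0,0,0,0,0,0])

```text
clock: 3.2
eef_pos: [526.4, 51.3, 72.8]
eef_rot: [-3.137, -0.0, 1.71]
wrist_force: [-8.5, -1.3, 1.9]
finger_gap: 0.6
finger_force: 3.5
```

Run:
```python
from h import *
c=snap('side'); cv2.imwrite('pics/s1.png',cv2.resize(np.ascontiguousarray(c['pixels'][210:370,80:300,::-1]),None,fx=3.5,fy=3.5))
```

```text
(no output)
```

View pics/s1.png

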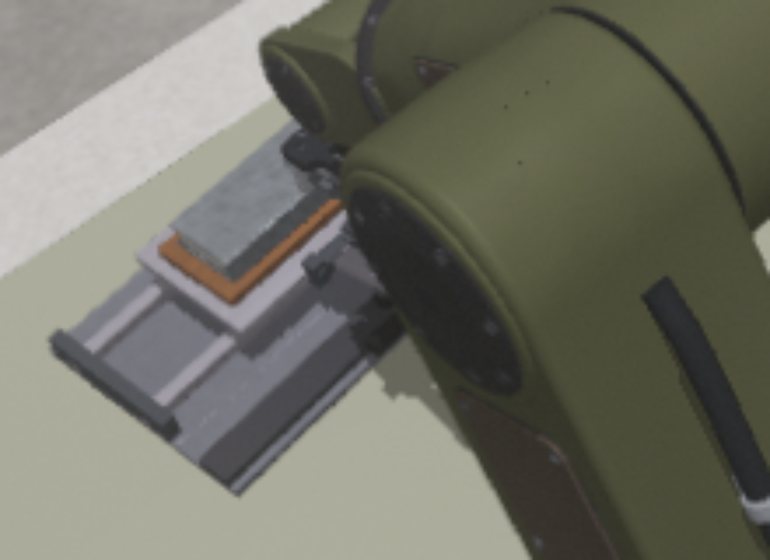

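The arm hides the bar. A −8.5 N force in x suggests the fingers slipped onto its robot side, so I'll back off and look.

play_rows(translation=[[-0.03,-0.004,0],[-0.03,-0.004,0.05],[-0.03,-0.004,0.1],[-0.03,-0.06,0.13],[-0.03,-0.12,0.13],[-0.03,-0.18,0.13],[-0.03,-0.24,0.13],[-0.03,-0.24,0.13]], yaw=[0,0,0,0,0,0,0,0])

```text
clock: 4.25
eef_pos: [497.8, -191.7, 203.4]
eef_rot: [3.141, 0.001, 1.705]
wrist_force: [-0.4, 0.8, 0.1]
finger_gap: 0.6
finger_force: 0.0
```

Run:
```python
from h import *
c=snap('top'); a=c['pixels'][105:215,100:260,::-1]
s=snap('side'); b=s['pixels'][215:345,90:250,::-1]
cv2.imwrite('pics/c2.png',np.hstack([cv2.resize(np.ascontiguousarray(x),(400,int(x.shape[0]*2.5))) [:275] for x in(a,b)]))
```

```text
(no output)
```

View pics/c2.png

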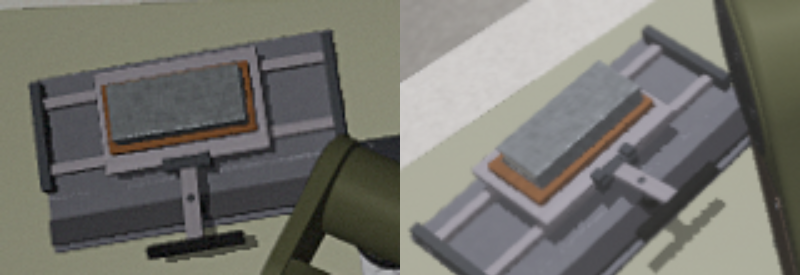

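Both views show the lever partly down, with the bar's centre at about (178.8,203) in the top view and (200.8,297) in the side view.

Run:
```python
from h import *
c=snap('top'); s=snap('side')
def tri(a,b):
    o1,d1=ray(c,[a]);o2,d2=ray(s,[b]);d1=d1[0];d2=d2[0]
    t=np.linalg.lstsq(np.c_[d1,-d2],o2-o1,rcond=None)[0]
    return (o1+t[0]*d1).round(1),(o2+t[1]*d2).round(1)
print('bar',tri((178.3,202.6),(200.4,296.6)))
for z in(60,70,80,90,100):print(z,onz(c,[(178.3,202.6)],z).round(1))
g=cv2.cvtColor(c['pixels'],cv2.COLOR_RGB2GRAY)
m=np.zeros_like(g); m[194:212,155:202]=(g[194:212,155:202]<42)*255
for r in range(194,212): print(''.join('#' if v else '.' for v in m[r,155:202]))
```

```text
bar (array([534.5,  58.5,  61.4]), array([534.5,  58.5,  61.4]))
60 [[534.7  58.9  60. ]]
70 [[533.2  56.4  70. ]]
80 [[531.7  53.9  80. ]]
90 [[530.2  51.4  90. ]]
100 [[528.7  48.9 100. ]]
..............#####............................
..........####............####.................
....#.....................#....................
.........................................#.....
....................................######.....
..........................################.....
........................###################....
...................########################....
............###############################....
.......##############################..........
....##########################.................
....####################.#.....................
....##############.#...........................
.....#########.................................
...............................................
...............................................
...............................................
...............................................
```

play_rows(translation=[[0.01,0.06,0],[0.02,0.12,0],[0.03,0.18,0],[0.036,0.244,0],[0.036,0.244,-0.05],[0.036,0.244,-0.1],[0.036,0.244,-0.12],[0.036,0.244,-0.13],[0.036,0.244,-0.13]], yaw=[0,0,0,0,0,0,0,0,0])

```text
clock: 5.58
eef_pos: [534.5, 56.2, 73.8]
eef_rot: [3.141, 0.0, 1.711]
wrist_force: [0.1, -0.6, -0.6]
finger_gap: 0.7
finger_force: 0.0
```

play_rows(translation=[[0.001,0,-0.003],[0.001,0,-0.006],[0.001,0,-0.008],[0.001,0,-0.009],[0.001,0,-0.009]], yaw=[0,0,0,0,0])

```text
clock: 6.2
eef_pos: [535.3, 55.6, 65.4]
eef_rot: [-3.141, 0.0, 1.71]
wrist_force: [-8.8, -0.2, 14.5]
finger_gap: 0.6
finger_force: 7.4
```

play_rows(translation=[[0,0,0.012],[0.008,0.001,0.012],[0.008,0.001,0.004],[0.008,0.001,0.0],[0.008,0.001,-0.002],[0.008,0.001,-0.002]], yaw=[0,0,0,0,0,0])

```text
clock: 6.95
eef_pos: [543.4, 56.6, 62.3]
eef_rot: [-3.141, -0.0, 1.71]
wrist_force: [-0.2, -0.2, -0.0]
finger_gap: 0.4
finger_force: 0.1
```

play_rows(translation=[[0,0,0.06],[0,0,0.12],[-0.02,-0.06,0.14],[-0.03,-0.12,0.14],[-0.04,-0.18,0.14],[-0.04,-0.24,0.14],[-0.04,-0.24,0.14]], yaw=[0,0,0,0,0,0,0])

```text
clock: 7.82
eef_pos: [502.7, -186.6, 202.1]
eef_rot: [-3.141, 0.0, 1.705]
wrist_force: [0.4, 1.3, 0.6]
finger_gap: 0.5
finger_force: 0.0
```

Run:
```python
from h import *
c=snap('top'); a=c['pixels'][165:220,140:220,::-1]
s=snap('side'); b=s['pixels'][260:315,170:250,::-1]
cv2.imwrite('pics/c3.png',np.hstack([cv2.resize(np.ascontiguousarray(x),None,fx=5,fy=5) for x in(a,b)]))
```

```text
(no output)
```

View pics/c3.png

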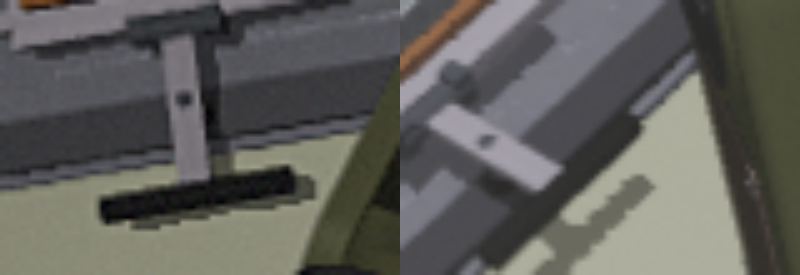

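The bar centre is now at about (179.2,203.6) in the top view and (202.6,297.6) in the side view.

```bash
cat >> h.py <<'E'
def tri(c,s,a,b):
    o1,d1=ray(c,[a]);o2,d2=ray(s,[b]);d1=d1[0];d2=d2[0]
    t=np.linalg.lstsq(np.c_[d1,-d2],o2-o1,rcond=None)[0]
    return (o1+t[0]*d1).round(1),(o2+t[1]*d2).round(1)
E
python3 - <<'E'
from h import *
c=snap('top'); s=snap('side')
print(tri(c,s,(179.2,203.6),(202.6,297.6)), onz(c,[(179.2,203.6)],57))
ends=np.array([(102,210),(295,180)])/5+[140,165]-.4
print(onz(c,ends,57).round(1), 'hinge', tri(c,s,(175.2,170.4),((55)/5+170-.4,76/5+260-.4)))
E
```

```text
(array([532.1,  56.7,  58.3]), array([530.5,  55.2,  57.6])) [[532.28729984  57.04947766  57.        ]]
[[525.3 111.6  57. ]
 [539.3   2.3  57. ]] hinge (array([621.7,  62.6,  81. ]), array([615.7,  57. ,  78.2]))
```

play_rows(translation=[[0.01,0.06,0],[0.02,0.12,0],[0.028,0.18,0],[0.029,0.242,0],[0.029,0.242,-0.05],[0.029,0.242,-0.1],[0.029,0.242,-0.125],[0.029,0.242,-0.133],[0.029,0.242,-0.135],[0.029,0.242,-0.137],[0.029,0.242,-0.138],[0.029,0.242,-0.138]], yaw=[0,0,0,0,0,0,0,0,0,0,0,0])

```text
clock: 9.52
eef_pos: [533.0, 58.7, 65.7]
eef_rot: [3.14, -0.0, 1.71]
wrist_force: [-2.5, -0.2, 7.3]
finger_gap: 0.3
finger_force: 3.8
```

play_rows(translation=[[0,0,-0.001],[0,0,-0.0015],[0,0,-0.0015],[0,0,-0.0015]], yaw=[0,0,0,0])

```text
clock: 10.02
eef_pos: [533.0, 58.7, 65.2]
eef_rot: [3.14, 0.0, 1.71]
wrist_force: [-9.0, 0.7, 19.6]
finger_gap: 0.6
finger_force: 9.7
```

play_rows(translation=[[0,0,0.05],[0,0,0.09],[-0.02,-0.05,0.09],[-0.04,-0.11,0.09],[-0.06,-0.17,0.09],[-0.08,-0.23,0.09],[-0.1,-0.285,0.09],[-0.114,-0.339,0.09],[-0.114,-0.339,0.09],[-0.114,-0.339,0.09]], yaw=[0,0,0.02,0.04,0.06,0.08,0.1,0.118,0.118,0.118], hand=1)

```text
clock: 11.28
eef_pos: [418.5, -280.1, 153.2]
eef_rot: [3.141, 0.0, 1.827]
wrist_force: [0.1, 0.6, 0.2]
finger_gap: 93.2
finger_force: 0.0
```

Run:
```python
from h import *
c=snap('top'); a=c['pixels'][105:275,90:350,::-1]
cv2.imwrite('pics/c4.png',cv2.resize(np.ascontiguousarray(a),None,fx=3,fy=3))
print(telemetry.read_state()['eef_pos'])
```

```text
[ 418.72928245 -279.6796754   153.19571312]
```

View pics/c4.png

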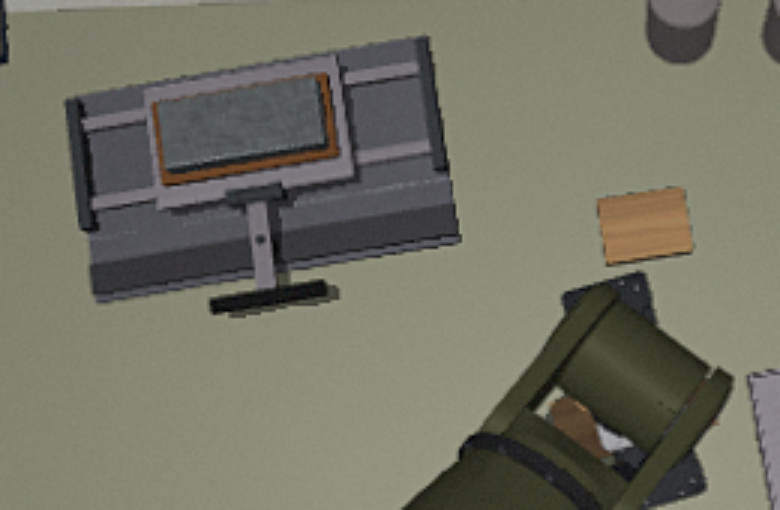

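The lever is down at crop (268,297), and the book and offcut haven't moved. Next I'll descend and grip the board.

play_rows(translation=[[0,0,-0.05],[0,0,-0.1],[0,0,-0.135],[0,0,-0.147],[0,0,-0.147],[0,0,-0.147]], yaw=[0,0,0,0,0,0])

```text
clock: 12.08
eef_pos: [419.3, -280.7, 7.4]
eef_rot: [3.14, 0.002, 1.828]
wrist_force: [0.1, -0.0, -0.4]
finger_gap: 93.9
finger_force: 0.0
```

play_rows(translation=[[0,0,0],[0,0,0],[0,0,0],[0,0,0],[0,0,0],[0,0,0]], yaw=[0,0,0,0,0,0], hand=0.5, force=25)

```text
clock: 12.82
eef_pos: [418.6, -280.5, 6.2]
eef_rot: [3.141, 0.0, 1.828]
wrist_force: [0.1, 1.7, 5.4]
finger_gap: 63.9
finger_force: 25.0
```

Run:
```python
from h import *
r=[box(snap('top'),(138,126,202,164),(88,14,72),(110,40,130),88)[0] for _ in range(3)]; print(r)
s=telemetry.read_state(); print(s['eef_pos'],s['eef_rot'],s['finger_gap'])
```

```text
[array([690.4,  76.6,  61.7, 149.1,   7.3]), array([690.5,  76.5,  61.8, 149.4,   7.4]), array([690.2,  76.6,  62.1, 149.1,   7.3])]
[ 418.60377868 -280.50777701    6.16236518] [3.14131869e+00 3.37412630e-04 1.82777643e+00] 64.06432302949645
```

play_rows(translation=[[0,0,0.03],[0,0,0.08],[0,0,0.13],[0.03,0.04,0.15],[0.065,0.085,0.15],[0.1,0.13,0.15],[0.135,0.175,0.15],[0.17,0.225,0.15],[0.205,0.27,0.15],[0.24,0.315,0.15],[0.272,0.357,0.15],[0.272,0.357,0.15]], yaw=[0,0,0,-0.02,-0.04,-0.06,-0.08,-0.1,-0.12,-0.128,-0.128,-0.128])

```text
clock: 14.48
eef_pos: [690.9, 79.6, 153.8]
eef_rot: [-3.139, -0.0, 1.703]
wrist_force: [0.2, -0.6, -1.6]
finger_gap: 63.6
finger_force: 25.0
```

Run:
```python
from h import *
s=telemetry.read_state(); print(s['eef_pos'],s['eef_rot'],s['finger_gap'],s['finger_force'],s['wrist_force'])
```

```text
[690.87867161  79.59581258 153.81533208] [-3.13927230e+00 -4.10586343e-04  1.70320943e+00] 63.61136232039916 24.99966949224472 [ 0.15487164 -0.61760033 -1.60148401]
```

play_rows(translation=[[0,0,-0.03],[0,0,-0.05],[0,0,-0.05],[0,0,-0.05],[0,0,-0.05]], yaw=[0,0,0,0,0])

```text
clock: 15.1
eef_pos: [690.9, 76.5, 107.2]
eef_rot: [3.14, 0.0, 1.7]
wrist_force: [0.3, 0.2, -1.6]
finger_gap: 64.0
finger_force: 25.0
```

play_rows(translation=[[0,0,-0.006],[0,0,-0.01],[0,0,-0.012],[0,0,-0.012],[0,0,-0.012]], yaw=[0,0,0,0,0])

```text
clock: 15.72
eef_pos: [690.5, 76.6, 94.2]
eef_rot: [3.142, 0.0, 1.7]
wrist_force: [-3.2, 0.1, 2.6]
finger_gap: 63.3
finger_force: 25.0
```

play_rows(translation=[[0,0,0],[0,0,0],[0,0,0],[0,0,0],[0,0,0.0],[0,0,0.05],[0,0,0.09],[0,0,0.09]], yaw=[0,0,0,0,0,0,0,0], hand=1)

```text
clock: 16.73
eef_pos: [691.6, 76.7, 187.8]
eef_rot: [3.136, 0.0, 1.7]
wrist_force: [0.4, -0.8, -0.6]
finger_gap: 93.8
finger_force: 0.0
```

play_rows(translation=[[-0.03,-0.05,0],[-0.07,-0.1,0],[-0.11,-0.15,0],[-0.15,-0.2,0],[-0.19,-0.25,0],[-0.19,-0.25,0]], yaw=[0,0,0,0,0,0])

```text
clock: 17.48
eef_pos: [498.4, -175.6, 183.4]
eef_rot: [-3.141, -0.0, 1.696]
wrist_force: [0.7, 1.0, -0.0]
finger_gap: 93.8
finger_force: 0.0
```

Run:
```python
from h import *
c=snap('top'); a=c['pixels'][105:215,120:240,::-1]
s=snap('side'); b=s['pixels'][215:325,100:220,::-1]
cv2.imwrite('pics/c5.png',np.hstack([cv2.resize(np.ascontiguousarray(x),None,fx=3.3,fy=3.3) for x in(a,b)]))
print(box(c,(138,120,206,166),(5,70,60),(22,255,255),108)[0])
print(telemetry.read_state()['eef_pos'])
```

```text
[681.1  68.3  81.2 164.4   7.6]
[ 500.18982775 -173.69569038  183.5378549 ]
```

View pics/c5.png

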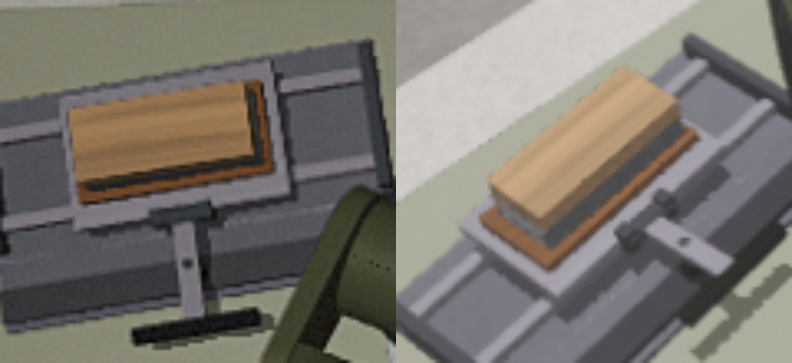

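The board sits flush on the book (left crop at about (160,130)) and the lever is still down. Next I'll grip the bar off-centre.

play_rows(translation=[[0.01,0.05,0],[0.02,0.1,0],[0.03,0.15,0],[0.036,0.199,0],[0.036,0.199,-0.05],[0.036,0.199,-0.1],[0.036,0.199,-0.1],[0.036,0.199,-0.1]], yaw=[0,0.005,0.005,0.005,0.005,0.005,0.005,0.005], hand=0.3)

```text
clock: 18.58
eef_pos: [537.5, 26.3, 85.6]
eef_rot: [3.14, 0.0, 1.706]
wrist_force: [0.9, 0.0, 0.4]
finger_gap: 28.5
finger_force: 0.0
```

play_rows(translation=[[-0.001,-0.001,-0.015],[-0.001,-0.001,-0.03],[-0.001,-0.001,-0.04],[-0.001,-0.001,-0.042],[-0.001,-0.001,-0.042]], yaw=[0,0,0,0,0])

```text
clock: 19.2
eef_pos: [535.6, 24.6, 42.0]
eef_rot: [3.142, -0.0, 1.705]
wrist_force: [-0.9, 0.2, -0.2]
finger_gap: 28.0
finger_force: 0.0
```

No contact on the way down. Now I'll close lightly.

play_rows(translation=[[0,0,0],[0,0,0],[0,0,0],[0,0,0]], yaw=[0,0,0,0], hand=0.1, force=15)

```text
clock: 19.7
eef_pos: [537.9, 24.8, 43.0]
eef_rot: [3.135, 0.001, 1.705]
wrist_force: [14.5, 3.3, -5.3]
finger_gap: 15.2
finger_force: 15.0
```

play_rows(translation=[[0.003,0,0],[0.004,0,0.006],[0.005,0.0,0.012],[0.008,0.001,0.024],[0.012,0.001,0.035],[0.017,0.002,0.044],[0.023,0.003,0.053],[0.028,0.004,0.059],[0.028,0.004,0.059],[0.028,0.004,0.059]], yaw=[0,0,0,0,0,0,0,0,0,0])

```text
clock: 20.95
eef_pos: [561.7, 28.2, 102.6]
eef_rot: [-3.137, 0.0, 1.705]
wrist_force: [-24.9, -3.3, 19.1]
finger_gap: 15.8
finger_force: 15.0
```

play_rows(translation=[[-0.001,0,0.001],[-0.002,0,0.0015],[-0.002,0,0.0015],[-0.002,0,0.0015]], yaw=[0,0,0,0])

```text
clock: 21.45
eef_pos: [561.5, 28.5, 102.9]
eef_rot: [-3.142, 0.0, 1.705]
wrist_force: [-6.2, -1.3, -0.9]
finger_gap: 15.2
finger_force: 15.0
```

play_rows(translation=[[0,0,0],[0,0,0],[0,0,0],[0,0,0.02],[0,0,0.05],[0,0,0.09],[-0.03,-0.05,0.09],[-0.06,-0.1,0.09],[-0.08,-0.16,0.09],[-0.08,-0.22,0.09],[-0.08,-0.22,0.09]], yaw=[0,0,0,0,0,0,0,0,0,0,0], hand=0.32)

```text
clock: 22.82
eef_pos: [481.0, -194.6, 192.5]
eef_rot: [3.141, 0.001, 1.7]
wrist_force: [-0.1, 0.1, -0.1]
finger_gap: 30.3
finger_force: 0.0
```

Run:
```python
from h import *
c=snap('top'); a=c['pixels'][105:215,120:240,::-1]
s=snap('side'); b=s['pixels'][215:325,100:220,::-1]
cv2.imwrite('pics/c6.png',np.hstack([cv2.resize(np.ascontiguousarray(x),None,fx=3.3,fy=3.3) for x in(a,b)]))
```

```text
(no output)
```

View pics/c6.png

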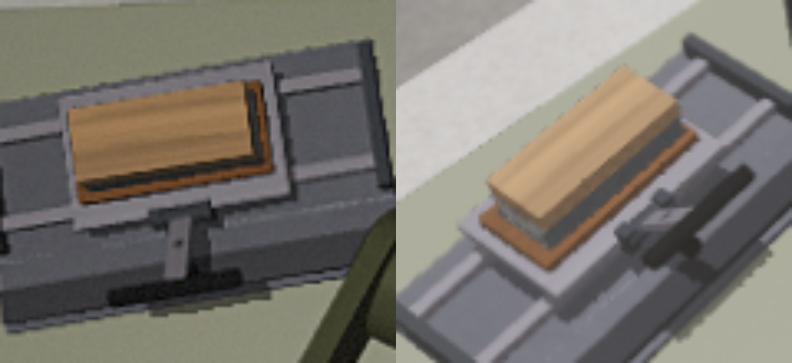

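The lever looks up, with its bar at about (173,192), and the carriage and board look unmoved. I'll compare it numerically with the first picture.

Run:
```python
from h import *
c=snap('top'); s=snap('side')
for n,cc,rois in (('top',c,[(150,183,198,200),(170,165,182,190),(110,115,140,205)]),('side',s,[(160,260,210,300),(95,285,150,340)])):
    o=cv2.imread(f'pics/{n}0.png',0); g=cv2.cvtColor(cc['pixels'],cv2.COLOR_RGB2GRAY)
    for u0,v0,u1,v1 in rois:
        a=o[v0-6:v1+6,u0-6:u1+6];b=g[v0:v1,u0:u1]
        f=lambda x:cv2.resize(x,None,fx=4,fy=4,interpolation=cv2.INTER_CUBIC)
        r=cv2.matchTemplate(f(a),f(b),cv2.TM_CCOEFF_NORMED); _,mx,_,l=cv2.minMaxLoc(r); print(n,6-l[0]/4,6-l[1]/4,round(mx,3))
```

```text
top -0.25 -0.25 0.958
top -0.25 0.0 0.989
top 0.0 0.0 0.997
side -0.25 0.0 0.967
side 0.0 0.0 0.998
```

```bash
python3 -c "
from cell import manip; print(manip.sign_off())"
```

```text
the job is handed in; nothing more can be done
None
```

I handed the job in at about 23 s: the brake was pressed down, the board laid flush on the book, and the lever lifted to within 0.25 px of its starting position in both views; the carriage looked unmoved in the last pictures, and sign-off returned no verdict.

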